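Flip the open-side-up jar lid with the spatula

TASK

On the turning rack two yellow jar lids lie in the side nests; one lies open side up, the other is already right. Take the blue-handled spatula, slide its blade under the open-side-up lid and flip it with a turn of the wrist onto the raised white plate in the middle, so that it lies flat there with its open side down. Touch the lid only with the spatula, leave the other lid in its nest, and lay the spatula back flat on the table.

Things in the scene. Friction and masses are not known exactly. Their poses are not given: they have to be found in the camera images.
- rack: Fixed green rack 90 (x) x 250 (y) mm; origin under its centre, on the table; x away from robot, z up. White plate |y|<55, top z=46. Nests at x=0, y=+-92: lid on two 6 mm wide rails along x at |y|=67 and 117, tops z=40; between them a channel 44 wide, floor z=6, open to -x; end lips at x=40-45, z<47. The plate's edge, 6 above the rails, stops a lid's rim so it levers over onto the plate.
- lid_open: Yellow tin jar lid that lies open side up at the start, on the rails of one of the two nests (either one), 69 mm across, 14 mm high, 20 g. Origin: centre of its closed face's outside, which is underneath at the start; its z points out of its open side (up at the start, must point down at the end).
- lid_done: The other lid of the same kind and size, closed side up in the other nest. Origin: centre of its underside, z up. Leave it there.
- spatula: Straight spatula lying flat on the table, 212 mm long, 120 g. Origin: under the middle of its blue handle, level with the blade's underside; x points along it to the blade, z up. Handle: x = -50 to 50 mm, 22 mm wide (y), 20 mm high (z = 0 to 20), flat sides. Narrow steel neck to x = 82 mm, then a flat steel blade x = 82 to 162 mm, 30 mm wide, z = 0 to 3 mm.
Mind the look-alikes: they are no part of the job. Leave any orange or pink look-alike of the lid_open alone.

How it is judged (in metres and radians):
On the way:
1. the lid is tipped up on the spatula, which the fingers hold (contact force between spatula and the fingers above 1 N and contact force between spatula and lid_open above 0.01 N and angle between lid_open's own z axis and vertical above 0.4 rad), for 0.05 s.
At the end, for the whole second after the job is handed in: The lid lies still on the white middle plate, open side down, level within 10 degrees, centre within 45 mm (rack y) and 40 mm (rack x) of the plate's; the other lid is level within 10 degrees and 15 mm of its start; the spatula lies still and flat on the table, right side up (angle between lid_open's own z axis and vertical above 2.97 rad and z of lid_open in the frame of rack between 0.054 and 0.066 m and x of lid_open in the frame of rack between -0.04 and 0.04 m and y of lid_open in the frame of rack between -0.045 and 0.045 m and linear speed of each of lid_open, spatula below 0.02 m/s and distance of lid_done from where it was at the start of the episode below 0.015 m and angle between each of lid_done, spatula's own z axis and vertical below 0.17 rad and height (world z) of spatula between -0.01 and 0.012 m); the robot touches nothing.
It fails at once if fingers or arm touch the lid to be flipped (contact force between any of the fingers, the arm and lid_open above 0.3 N).
It fails at once if the other lid is knocked out of its nest (distance of lid_done from where it was at the start of the episode above 0.02 m or angle between lid_done's own z axis and vertical above 0.5 rad).
It also fails if it takes over 48 s, if anything falls off the work surface, if the arm or the gripper's body presses on something with over 40 N, if the wrist force passes 120 N, or if a joint passes its speed limit or range.

ROBOT

A 6-joint arm with a two-finger parallel gripper is mounted at the origin on a cart in front of the work surface, level with it; the furniture and walls round the work are solid. World frame = base frame: x ahead of the robot, y to its left, z up, the work surface at z = 0. Lengths are in m, angles in degrees, forces in N, time in s.
With the tool pointing down it reaches from about 0.375 to 0.9 m from the base axis. Payload 3.1 kg.
Tool frame: the origin (TCP) lies on the centre line of the jaws, within the pads' length; the fingertips stand 8 mm ahead of it and the grasp point (between the pads) lies 11 mm behind it (bot.tip_extent is the distance from the TCP to the fingertips, in m); z points along the fingers, y is the line along which they close (so a half turn about z gives the same grasp; the last joint's range is limited). The gripper opens to 87 mm and grips with 3 to 60 N. Pads are 19 mm wide; open, the fingers measure 117 mm over their backs; the gripper's body (75 mm by 190 mm) begins 51 mm behind the grasp point.
Start: joints at [60.132, 30.224, 82.088, -0, 67.689, -10.227], TCP at [0.21, 0.589, 0.231] pointing down, gripper open.
Joint ranges: [-176.69, 176.69], [-43.24, 126.21], [12.49, 139.97], [-82, 262], [0, 151.66], [-163.58, 163.58]. Speed limits (degrees/s): [159.86, 159.86, 180, 180, 180, 180].

INTERFACE

Orientations are given as a 3x3 rotation matrix whose columns are the frame's x, y, z axes.
In Python, from rig import bot, vision, workorder gives the robot as it stands.
- The arm moves only by the shell command python3 -m handwheel 'ROWS'. ROWS is JSON, a list of rows, each an object with "delta_rot": the turn, a rotation vector about the tool's x, y, z in rad, a list of three; "xyz": the shift along the tool's x, y, z in mm, a list of three; "hand": the closure, from -1 (fully open) to 1 (shut). A call has exactly 5 rows; each row is the pose to reach, as a shift and turn from the pose commanded when the call began, along the tool's axes at that moment; what a row does not reach only later rows make up. A row lasts 1/8 s, in which the tool goes at most 62.5 mm and 10.7 degrees, less where a joint would pass 70% of its speed; a pose out of reach is approached as far as the arm can. A call with a gripper value outside its range is refused whole. The fingers move at their own pace and stop on an object; the grip force is fixed at half the most. Time passes only in rows, so rows that repeat a pose let the fingers close, or fill a call up. It gives the time, the measured TCP pose, the force, the opening and the grip force at its end, in the units of the state.
- bot.read_state(): the state, without advancing time (a new reading comes with each control period).
- vision.capture(name): name is "scene" or "top"; returns the picture (400x640x3 uint8, red, green, blue); there is no depth.
- vision.camera_model(name): a dict with "camera_matrix" (3x3 intrinsics, pixels), "camera_from_world" (4x4, takes a point from world to camera coordinates). Camera axes: x right, y up, looking along -z (the intrinsics and any distortion apply to the point x, -y, -z); pixel columns grow to the right and rows downward; lengths in m; the calibration is good to about 2 mm. A picture is of the moment at which its call begins. camera_model takes no time and is no camera call.
- workorder.hand_in(): hands the job in; it is judged then, once.
The state is a dict: "time_s": time; "joint_positions": joint angles; "qvel": joint speeds; "tau": joint torques, N m; "position": TCP position; "tcp_rot": TCP orientation; "force": force on the tool from outside, world axes, zero at the start; "moment": the same for the moment, N m; "opening": opening from 0.0 (shut) to 1.0 (fully open); "grasp_force": force on a finger pad.
Only numpy, scipy, OpenCV 4.12 (cv2) and the standard library are available. Lean on these libraries where they do the work, as an engineer would, in place of code of your own. Each camera call takes 0.05 s, during which the arm holds its last target. There are 200 camera calls.

## Working session

There is one attempt and no reset: what is moved stays moved. The work goes in short steps, Python scripts to look and compute and a shell command to move; the robot and the scene stay as the last step left them, time stands still between calls to the robot, and variables do not carry over. Pictures are saved under pics/ and viewed, at most 10 in all, crops included, and the job is handed in when it is done.

```bash
mkdir -p pics; ls
python3 - <<'E'
from rig import bot, vision, workorder
import cv2, numpy as np
for n in ("scene","top"):
    im=vision.capture(n); cv2.imwrite(f"pics/{n}0.png",im[:,:,::-1])
    m=vision.camera_model(n); print(n,{k:np.round(v,4).tolist() if not isinstance(v,str) else v for k,v in m.items()})
s=bot.read_state(); print({k:np.round(v,3).tolist() for k,v in s.items()})
E
```

```text
pics
scene {'camera_matrix': [[399.0775, 0.0, 324.9152], [0.0, 399.0775, 202.2459], [0.0, 0.0, 1.0]], 'camera_from_world': [[-0.7003, -0.7138, 0.0075, 0.3482], [0.4744, -0.4575, 0.7521, -0.345], [-0.5334, 0.5303, 0.659, -0.5461], [0.0, 0.0, 0.0, 1.0]]}
top {'camera_matrix': [[386.2201, 0.0, 323.5204], [0.0, 386.2201, 199.3791], [0.0, 0.0, 1.0]], 'camera_from_world': [[-0.0227, -0.9997, -0.0116, -0.0433], [0.9942, -0.0238, 0.105, -0.5656], [-0.1052, -0.0091, 0.9944, -0.9196], [0.0, 0.0, 0.0, 1.0]]}
{'time_s': 0.1, 'joint_positions': [60.133, 30.273, 82.149, -0.0, 67.689, -10.225], 'qvel': [-0.021, -0.104, -0.188, -0.044, 0.076, 0.06], 'tau': [-0.001, -44.099, -17.715, 0.063, 0.053, -0.0], 'position': [0.21, 0.588, 0.23], 'tcp_rot': [[-0.942, 0.336, -0.001], [0.336, 0.942, -0.002], [0.0, -0.002, -1.0]], 'force': [-0.164, 0.086, -0.251], 'moment': [0.001, -0.007, -0.019], 'grasp_force': 0.0, 'opening': 0.999}
```

View pics/top0.png

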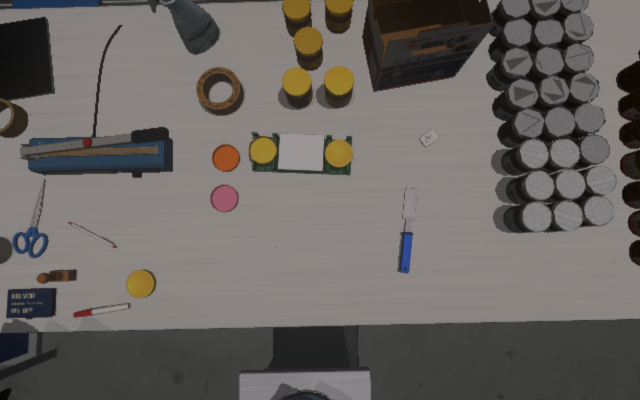

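View pics/scene0.png

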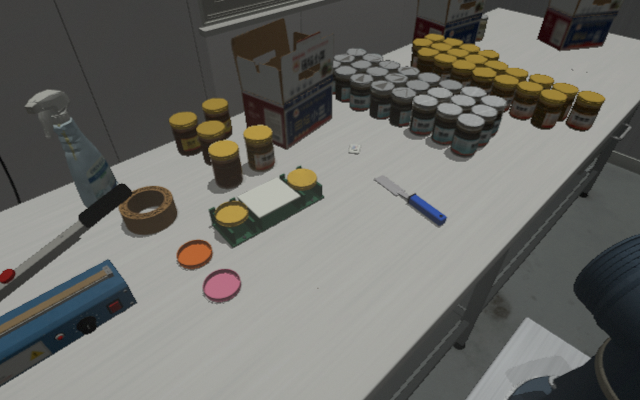

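Run:
```python
import cv2, numpy as np
a=cv2.imread("pics/top0.png"); b=cv2.imread("pics/scene0.png")
A=cv2.resize(a[120:190,240:365],None,fx=6,fy=6,interpolation=cv2.INTER_CUBIC)[:, :400*2]
B=cv2.resize(b[160:245,205:330],None,fx=6,fy=6,interpolation=cv2.INTER_CUBIC)
cv2.imwrite("pics/topc.png",A); cv2.imwrite("pics/scenec.png",B)
C=cv2.resize(a[180:280,380:440],None,fx=6,fy=6,interpolation=cv2.INTER_CUBIC); cv2.imwrite("pics/spat.png",C)
```

```text
(no output)
```

View pics/topc.png

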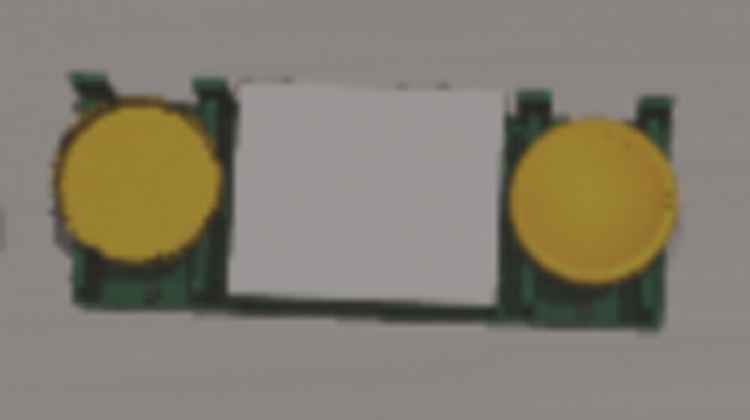

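View pics/scenec.png

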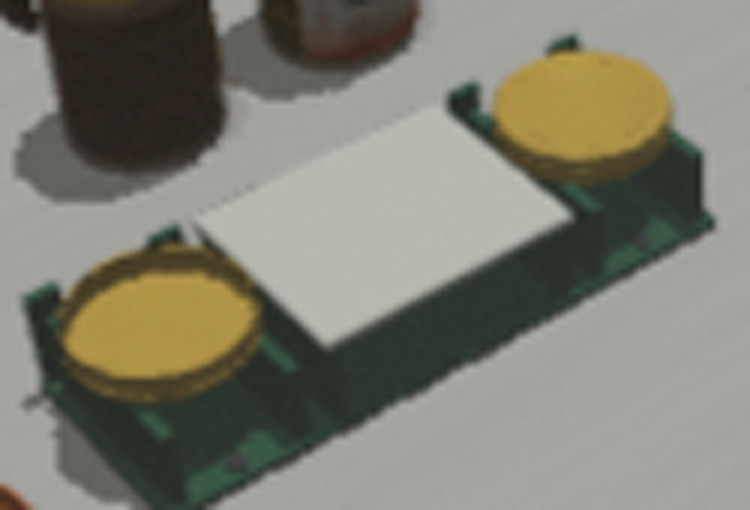

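View pics/spat.png

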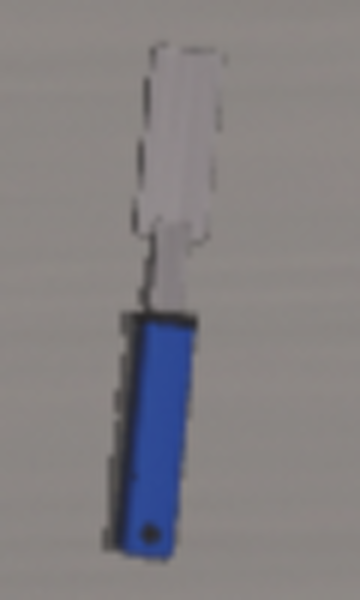

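The open-side-up lid is the left one, at top-picture pixel (263,150). It shows a recessed interior in the scene crop. Things that could be taken for it:
- The yellow lid in the right nest at (339,153), which is lid_done.
- The loose yellow disc on the table at (140,284).
- The orange disc at (226,158).
- The pink disc at (224,198).
- The yellow-capped jars, for example (308,42).

The spatula is blue-handled: its handle runs from about (404,272) to (408,233), and the blade tip is at about (411,188).

```bash
cat > h.py <<'E'
from rig import bot, vision, workorder
import numpy as np, cv2
def ray(n,px,z):
    m=vision.camera_model(n);K=np.array(m["camera_matrix"]);T=np.array(m["camera_from_world"])
    d=np.linalg.inv(K)@[px[0],px[1],1]; d=T[:3,:3].T@(d*[1,-1,-1]); o=-T[:3,:3].T@T[:3,3]
    return o+d*(z-o[2])/d[2]
def proj(n,p):
    m=vision.camera_model(n);K=np.array(m["camera_matrix"]);T=np.array(m["camera_from_world"])
    c=T[:3,:3]@p+T[:3,3]; q=K@(c*[1,-1,-1]); return q[:2]/q[2]
E
python3 - <<'E'
from h import *
np.set_printoptions(precision=4,suppress=True)
t=lambda u,v:(240+u/6,120+v/6)
s=lambda u,v:(380+u/6,180+v/6)
P=[ray("top",t(*p),.046) for p in [(238,82),(503,90),(496,303),(228,296)]]
print("plate",np.array(P)[:,:2],"c",np.mean(P,0),"sides",[np.linalg.norm(P[i]-P[i-1]) for i in range(4)])
yv=(P[0]-P[1]+P[3]-P[2]);print("yaw of rack",np.degrees(np.arctan2(-yv[0],yv[1])))
print("open rim",ray("top",t(139,180),.054),"done",ray("top",t(593,200),.054))
sc=lambda u,v:(205+u/6,160+v/6)
print("scene plate",np.mean([ray("scene",sc(*p),.046) for p in [(200,215),(440,103),(578,215),(328,350)]],0), "open",ray("scene",sc(160,320),.054))
H=[ray("top",s(*p),.02) for p in [(145,318),(196,322),(172,558),(122,552)]]
print("handle",np.array(H)[:,:2],np.mean(H,0))
print("tip",ray("top",s(155,47),.003),ray("top",s(224,55),.003), "blade base",ray("top",s(140,236),.003),ray("top",s(206,240),.003))
print([a for a in dir(bot) if a[0]!='_'],bot.tip_extent)
E
```

```text
plate [[ 0.7279  0.0476]
 [ 0.7218 -0.061 ]
 [ 0.6334 -0.0562]
 [ 0.639   0.0526]] c [ 0.6805 -0.0043  0.046 ] sides [np.float64(0.08908029876769735), np.float64(0.10881375678535923), np.float64(0.08847852292643099), np.float64(0.10895367224451707)]
yaw of rack -3.0976504985603186
open rim [0.6861 0.0872 0.054 ] done [ 0.6731 -0.0964  0.054 ]
scene plate [ 0.6772 -0.0055  0.046 ] open [0.6808 0.0908 0.054 ]
handle [[ 0.4778 -0.2524]
 [ 0.4757 -0.2731]
 [ 0.3809 -0.259 ]
 [ 0.3837 -0.2389]] [ 0.4295 -0.2558  0.02  ]
tip [ 0.5916 -0.265   0.003 ] [ 0.5875 -0.2938  0.003 ] blade base [ 0.5122 -0.2552  0.003 ] [ 0.5099 -0.2826  0.003 ]
['PlanningError', 'read_state', 'tip_extent'] 0.008
```

```bash
cat >> h.py <<'E'
from scipy.spatial.transform import Rotation as Ro
np.set_printoptions(precision=4,suppress=True)
def yawR(deg):  # tool down, tool y at rack/spatula y for an object x-axis yaw deg; tool x points back
    a=np.radians(deg); x=np.array([-np.cos(a),-np.sin(a),0]); z=np.array([0,0,-1.]); return np.c_[x,np.cross(z,x),z]
def step(p,R=None,s=None):
    s=s or bot.read_state(); R0=np.array(s["tcp_rot"]); p0=np.array(s["position"])
    R=R0 if R is None else R
    print("xyz",np.round(R0.T@(np.array(p)-p0)*1000,1).tolist(),"rot",np.round(Ro.from_matrix(R0.T@R).as_rotvec(),4).tolist())
def st():
    s=bot.read_state(); print("t",s["time_s"],"j",np.round(s["joint_positions"],1),"p",np.round(s["position"],4),"F",np.round(s["force"],1),"M",np.round(s["moment"],2),"op",round(s["opening"],3),"gf",s["grasp_force"]); print(np.round(s["tcp_rot"],3).tolist())
E
python3 - <<'E'
from h import *
step([.55,.15,.2],yawR(-8.4)); step([.4542,-.2594,.12],yawR(-8.4))
E
```

```text
xyz [-467.8, -298.1, 30.1] rot [-0.0019, -0.0005, -0.1962]
xyz [-515.2, -715.8, 110.9] rot [-0.0019, -0.0005, -0.1962]
```

```bash
python3 -m handwheel '[{"xyz":[-468,-298,30],"delta_rot":[0,0,-0.196],"hand":-1},{"xyz":[-468,-298,30],"delta_rot":[0,0,-0.196],"hand":-1},{"xyz":[-468,-298,30],"delta_rot":[0,0,-0.196],"hand":-1},{"xyz":[-468,-298,30],"delta_rot":[0,0,-0.196],"hand":-1},{"xyz":[-468,-298,30],"delta_rot":[0,0,-0.196],"hand":-1}]'; python3 -c "
from h import *
st(); step([.52,.0,.17],yawR(-8.4)); step([.4542,-.2594,.12],yawR(-8.4))"
```

```text
time_s: 0.72
position: [0.4011, 0.3425, 0.2135]
tcp_rot: [[-0.989, 0.146, -0.0], [0.146, 0.989, -0.0], [0.0, -0.0, -1.0]]
force: [0.2, 1.2, 1.1]
opening: 0.996
grasp_force: 0.0
t 0.725 j [ 28.3  24.   97.1   0.   58.9 -53.3] p [0.4011 0.3425 0.2135] F [0.2 1.2 1.1] M [ 0.08 -0.05 -0.02] op 0.996 gf 0.0
[[-0.989, 0.146, -0.0], [0.146, 0.989, -0.0], [0.0, -0.0, -1.0]]
xyz [-167.7, -321.5, 43.5] rot [-0.0001, -0.0001, 0.0001]
xyz [-140.4, -587.7, 93.5] rot [-0.0001, -0.0001, 0.0001]
```

```bash
python3 -m handwheel '[{"xyz":[-158,-322,43],"delta_rot":[0,0,0],"hand":-1},{"xyz":[-158,-322,43],"delta_rot":[0,0,0],"hand":-1},{"xyz":[-158,-322,43],"delta_rot":[0,0,0],"hand":-1},{"xyz":[-158,-322,43],"delta_rot":[0,0,0],"hand":-1},{"xyz":[-158,-322,43],"delta_rot":[0,0,0],"hand":-1}]' >/dev/null; python3 -c "
from h import *
st(); step([.4542,-.2594,.1],yawR(-8.4))"
```

```text
t 1.35 j [ -7.5  25.1 103.4   0.   51.5 -89.1] p [0.495  0.0467 0.1763] F [1.6 0.6 0.6] M [ 0.05 -0.05  0.01] op 1.0 gf 0.0
[[-0.989, 0.146, -0.0], [0.146, 0.989, 0.0], [0.0, 0.0, -1.0]]
xyz [-4.5, -308.7, 76.2] rot [0.0002, -0.0, -0.0004]
```

```bash
python3 -m handwheel '[{"xyz":[-4,-309,76],"delta_rot":[0,0,0],"hand":-1},{"xyz":[-4,-309,76],"delta_rot":[0,0,0],"hand":-1},{"xyz":[-4,-309,76],"delta_rot":[0,0,0],"hand":-1},{"xyz":[-4,-309,76],"delta_rot":[0,0,0],"hand":-1},{"xyz":[-4,-309,76],"delta_rot":[0,0,0],"hand":-1}]' >/dev/null; python3 -m handwheel '[{"xyz":[0,0,0],"delta_rot":[0,0,0],"hand":-1},{"xyz":[0,0,0],"delta_rot":[0,0,0],"hand":-1},{"xyz":[0,0,0],"delta_rot":[0,0,0],"hand":-1},{"xyz":[0,0,0],"delta_rot":[0,0,0],"hand":-1},{"xyz":[0,0,0],"delta_rot":[0,0,0],"hand":-1}]' >/dev/null
python3 - <<'E'
from h import *
st(); step([.4542,-.2594,.011],yawR(-8.4))
im=vision.capture("top"); c=im[170:300,350:470]; cv2.imwrite("pics/a1.png",cv2.resize(c,None,fx=4,fy=4,interpolation=cv2.INTER_CUBIC)[:,:,::-1])
E
```

```text
t 2.6 j [ -41.3   33.5  103.7    0.    42.8 -123. ] p [ 0.4546 -0.2512  0.1023] F [ 0.7 -0.4  1.6] M [-0.   -0.01  0.03] op 1.0 gf 0.0
[[-0.989, 0.145, 0.0], [0.145, 0.989, -0.0], [-0.0, -0.0, -1.0]]
xyz [-0.8, -8.2, 91.3] rot [-0.0002, 0.0003, 0.0015]
```

View pics/a1.png

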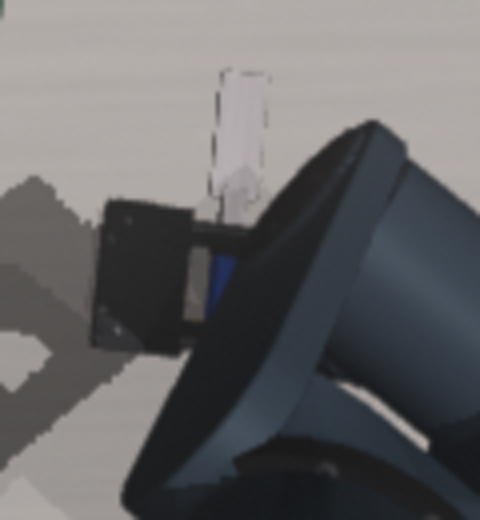

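The picture shows the open jaws straddling the blue handle, seen at about crop pixel (222,283), with the blade ahead of them. I'll go down and close.

```bash
python3 -m handwheel '[{"xyz":[-1,-8,30],"delta_rot":[0,0,0],"hand":-1},{"xyz":[-1,-8,60],"delta_rot":[0,0,0],"hand":-1},{"xyz":[-1,-8,80],"delta_rot":[0,0,0],"hand":-1},{"xyz":[-1,-8,90],"delta_rot":[0,0,0],"hand":-1},{"xyz":[-1,-8,90],"delta_rot":[0,0,0],"hand":-1}]' >/dev/null;  python3 -c "
from h import *
st()"; python3 -m handwheel '[{"xyz":[0,0,0],"delta_rot":[0,0,0],"hand":1},{"xyz":[0,0,0],"delta_rot":[0,0,0],"hand":1},{"xyz":[0,0,0],"delta_rot":[0,0,0],"hand":1},{"xyz":[0,0,0],"delta_rot":[0,0,0],"hand":1},{"xyz":[0,0,0],"delta_rot":[0,0,0],"hand":1}]'  >/dev/null; python3 -c "
from h import *
st()"
```

```text
t 3.275 j [ -42.    43.3  105.1   -0.    31.7 -123.6] p [ 0.4539 -0.2599  0.0116] F [-0.3 -0.3 -0.2] M [0.06 0.   0.03] op 1.0 gf 0.0
[[-0.989, 0.146, -0.001], [0.146, 0.989, 0.001], [0.001, 0.001, -1.0]]
t 3.9 j [ -42.1   43.2  105.1   -0.    31.7 -123.6] p [ 0.4541 -0.2602  0.0121] F [-0.2  0.3 -0.4] M [0.07 0.03 0.01] op 0.516 gf 0.0
[[-0.989, 0.146, 0.0], [0.146, 0.989, -0.0], [-0.0, -0.0, -1.0]]
```

```bash
python3 -m handwheel '[{"xyz":[0,0,0],"delta_rot":[0,0,0],"hand":1},{"xyz":[0,0,0],"delta_rot":[0,0,0],"hand":1},{"xyz":[0,0,0],"delta_rot":[0,0,0],"hand":1},{"xyz":[0,0,0],"delta_rot":[0,0,0],"hand":1},{"xyz":[0,0,0],"delta_rot":[0,0,0],"hand":1}]' >/dev/null;  python3 -c "
from h import *
st()"; python3 -m handwheel '[{"xyz":[0,0,-20],"delta_rot":[0,0,0],"hand":1},{"xyz":[0,0,-50],"delta_rot":[0,0,0],"hand":1},{"xyz":[0,0,-90],"delta_rot":[0,0,0],"hand":1},{"xyz":[0,0,-140],"delta_rot":[0,0,0],"hand":1},{"xyz":[0,0,-140],"delta_rot":[0,0,0],"hand":1}]'  >/dev/null; python3 -c "
from h import *
st(); 
c=np.array([.680,-.0045,0]); a=np.radians(-3.1); ex=np.array([np.cos(a),np.sin(a),0]); ey=np.array([-np.sin(a),np.cos(a),0])
step(c+ex*-.200+ey*.092+[0,0,.15],yawR(-3.1))"
```

```text
t 4.525 j [ -42.1   43.2  105.1    0.    31.7 -123.6] p [ 0.454  -0.2601  0.0119] F [ 0.5  0.3 -0.4] M [ 0.13  0.08 -0.02] op 0.25 gf 29.98550444841385
[[-0.989, 0.146, -0.0], [0.146, 0.989, 0.0], [0.0, 0.0, -1.0]]
t 5.15 j [ -42.1   28.7  100.9   -0.    50.  -123.6] p [ 0.4561 -0.2619  0.1555] F [ 0.   0.  -1.2] M [-0.02 -0.04  0.03] op 0.251 gf 29.98485803604126
[[-0.989, 0.146, 0.006], [0.146, 0.989, -0.006], [-0.007, -0.005, -1.0]]
xyz [23.8, 360.6, 3.5] rot [-0.0053, 0.0071, -0.0925]
```

```bash
python3 -m handwheel '[{"xyz":[5,62,-20],"delta_rot":[0,0,-0.02],"hand":1},{"xyz":[10,124,-40],"delta_rot":[0,0,-0.04],"hand":1},{"xyz":[15,184,-60],"delta_rot":[0,0,-0.06],"hand":1},{"xyz":[20,240,-80],"delta_rot":[0,0,-0.08],"hand":1},{"xyz":[24,296,-80],"delta_rot":[0,0,-0.0925],"hand":1}]' >/dev/null;  python3 -m handwheel '[{"xyz":[0,40,0],"delta_rot":[0,0,0],"hand":1},{"xyz":[0,60,0],"delta_rot":[-0.18,0,0],"hand":1},{"xyz":[0,60,0],"delta_rot":[-0.36,0,0],"hand":1},{"xyz":[0,60,0],"delta_rot":[-0.54,0,0],"hand":1},{"xyz":[0,60,0],"delta_rot":[-0.72,0,0],"hand":1}]'  >/dev/null; python3 -c "
from h import *
st()"
```

```text
t 6.4 j [ -25.7   25.6  107.3   40.3   71.1 -134.4] p [0.4766 0.0959 0.2314] F [-0.4  0.5 -1.7] M [-0.58  0.16 -0.02] op 0.251 gf 29.984154403209686
[[-0.998, 0.041, 0.037], [0.055, 0.748, 0.662], [-0.0, 0.663, -0.749]]
```

```bash
python3 -m handwheel '[{"xyz":[0,0,0],"delta_rot":[-0.18,0,0],"hand":1},{"xyz":[0,0,0],"delta_rot":[-0.36,0,0],"hand":1},{"xyz":[0,0,0],"delta_rot":[-0.54,0,0],"hand":1},{"xyz":[0,0,0],"delta_rot":[-0.72,0,0],"hand":1},{"xyz":[0,0,0],"delta_rot":[-0.85,0,0],"hand":1}]' >/dev/null
python3 - <<'E'
from h import *
st()
a=cv2.resize(vision.capture("scene")[80:300,150:470],None,fx=2.4,fy=2.4,interpolation=cv2.INTER_CUBIC); cv2.imwrite("pics/roll.png",a[:,:,::-1])
E
```

```text
t 7.025 j [ -36.4   52.   108.    58.5  100.9 -162.9] p [0.477  0.0953 0.2299] F [-0.1  0.8 -0.1] M [-0.84  0.08 -0.07] op 0.241 gf 29.984127581119537
[[-0.998, 0.003, 0.057], [0.057, -0.003, 0.998], [0.003, 1.0, 0.003]]
```

View pics/roll.png

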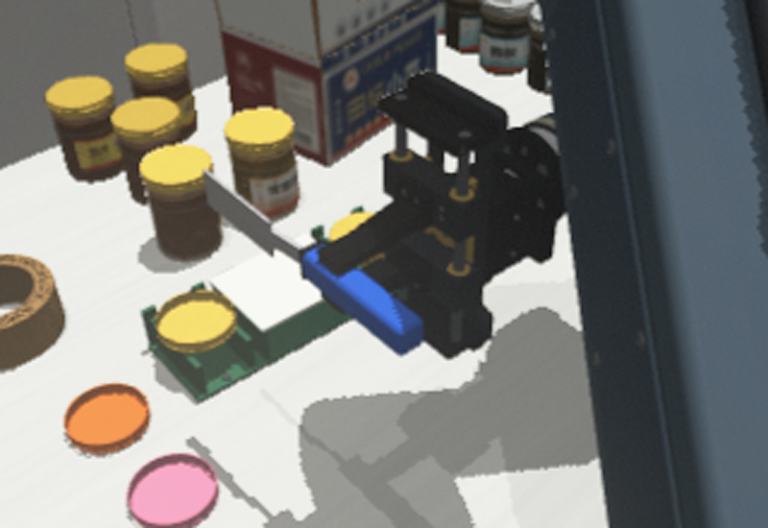

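The picture shows the spatula rolled on edge, with the blade tip at crop pixel (210,180) and the hand to the rack's −y side. The open lid at (197,318) is visibly hollow-side up. J6 is close to its limit here, so I'll check the working poses with a fitted arm model.

```bash
cat > kin.py <<'E'
from h import *
from scipy.optimize import least_squares
Q=np.array([[60.132,30.224,82.088,0,67.689,-10.227],[28.3,24,97.1,0,58.9,-53.3],[-7.5,25.1,103.4,0,51.5,-89.1],[-42,43.3,105.1,0,31.7,-123.6],[-42.1,28.7,100.9,0,50,-123.6],[-25.7,25.6,107.3,40.3,71.1,-134.4],[-36.4,52,108,58.5,100.9,-162.9]])
P=np.array([[.21,.589,.231],[.4011,.3425,.2135],[.495,.0467,.1763],[.4539,-.2599,.0116],[.4561,-.2619,.1555],[.4766,.0959,.2314],[.477,.0953,.2299]])
def fk(q,k):
    h,a,L1,L2,e,d,Lt=k; r=lambda ax,i:Ro.from_euler(ax,i,degrees=True).as_matrix()
    R1=r('z',q[0]); R2=R1@r('y',q[1]); R3=R2@r('y',q[2]); R=R3@r('z',q[3])@r('y',q[4])@r('z',q[5])
    return np.array([0,0,h])+R1@[a,d,0]+R2@[0,0,L1]+R3@[e,0,L2]+R@[0,0,Lt], R
k=least_squares(lambda k:np.ravel([fk(q,k)[0]-p for q,p in zip(Q,P)])*1000,[.2,0,.45,.4,0,.11,.2]).x
R7=fk(Q[6],k)[1]; R0=np.array([[-.998,.003,.057],[.057,-.003,.998],[.003,1,.003]]); C=R7.T@R0   # const tool turn
c=np.array([.680,-.0045,0]); a=np.radians(-3.1); ex=np.array([np.cos(a),np.sin(a),0]); ey=np.array([-np.sin(a),np.cos(a),0]); ez=np.array([0,0,1.])
D=yawR(-3.1)
def target(x,y,z,phi): # blade-underside centreline y,z in rack (mm), TCP rack x (mm), roll deg
    f=np.radians(phi); p=c+ex*x/1000+ey*(y-12*np.sin(f))/1000+ez*(z+12*np.cos(f))/1000
    return p, Ro.from_rotvec(ex*f).as_matrix()@D
def ik(p,R,q0):
    Cc=np.round(C); f=lambda q:np.r_[(fk(q,k)[0]-p)*1000,Ro.from_matrix((fk(q,k)[1]@Cc).T@R).as_rotvec()*500]
    s=least_squares(f,q0); return s.x,np.abs(s.fun).max()
def blade(l,phi,Py,Pz): # underside centre when top lies on lid plane through P, l along it
    f=np.radians(phi); return Py+l*np.cos(f)+3*np.sin(f), Pz+l*np.sin(f)-3*np.cos(f)
E
python3 - <<'E'
from kin import *
print(k,[round(np.linalg.norm(fk(q,k)[0]-p)*1000,1) for q,p in zip(Q,P)]); print(C)
q=Q[5]
for l,phi,Py,Pz in [(35,0,57,10),(35,0,57,40),(35,20,57,40),(36,40,57,40),(40,60,57,41),(46,70,57,42),(52,80,57,44),(56,90,55,46),(56,90,40,46)]:
    y,z=blade(l,phi,Py,Pz); p,R=target(-105,y,z,phi); q,e=ik(p,R,q); print(phi,np.round([y,z],1),np.round(q,1),round(e,2), "clear",round(p[2]*1000+62*np.cos(np.radians(phi))-95*np.sin(np.radians(phi))))
E
```

```text
[0.2743 0.0002 0.5883 0.3917 0.1146 0.1111 0.2973] [np.float64(0.4), np.float64(0.7), np.float64(0.4), np.float64(0.6), np.float64(0.6), np.float64(0.3), np.float64(0.3)]
[[-0.0005 -1.     -0.0008]
 [ 0.9996 -0.0006 -0.0003]
 [ 0.0003 -0.0006  0.9996]]
0 [92.  7.] [ -1.8  44.9  95.5  -0.   39.6 -88.7] 0.0 clear 81
0 [92. 37.] [ -1.8  42.   95.1  -0.   42.9 -88.7] 0.0 clear 111
20 [90.9 49.2] [ -12.5   42.1   97.1   27.2   47.6 -119.1] 0.0 clear 86
40 [86.5 60.8] [ -22.1   46.4   96.8   44.1   60.8 -139.5] 0.0 clear 56
60 [79.6 74.1] [ -29.1   53.8   94.3   53.    77.  -150.8] 0.0 clear 29
70 [75.6 84.2] [ -31.4   57.9   92.5   56.1   85.6 -154.1] 0.0 clear 20
80 [69.  94.7] [ -33.1   62.2   90.4   58.8   94.1 -156.5] 0.0 clear 14
90 [ 58. 102.] [ -34.4   66.9   87.9   61.2  102.8 -158.1] 0.0 clear 7
90 [ 43. 102.] [ -35.6   67.    87.1   60.2  103.6 -157.7] 0.0 clear 7
```

```bash
python3 -c "
from kin import *
p,R=target(-205,92,150,0); step(p,R)"
```

```text
xyz [-3.8, -65.6, 2.8] rot [1.5769, -0.004, -0.0079]
```

```bash
python3 -m handwheel '[{"xyz":[-4,0,0],"delta_rot":[0.18,0,0],"hand":1},{"xyz":[-4,0,0],"delta_rot":[0.36,0,0],"hand":1},{"xyz":[-4,0,0],"delta_rot":[0.54,0,0],"hand":1},{"xyz":[-4,0,0],"delta_rot":[0.72,0,0],"hand":1},{"xyz":[-4,0,0],"delta_rot":[0.9,0,0],"hand":1}]' >/dev/null; python3 -m handwheel '[{"xyz":[0,0,0],"delta_rot":[0.18,0,0],"hand":1},{"xyz":[0,0,0],"delta_rot":[0.36,0,0],"hand":1},{"xyz":[0,0,0],"delta_rot":[0.54,0,0],"hand":1},{"xyz":[0,0,0],"delta_rot":[0.677,0,-0.008],"hand":1},{"xyz":[0,0,0],"delta_rot":[0.677,0,-0.008],"hand":1}]' >/dev/null; python3 -c "
from kin import *
st(); p,R=target(-205,92,21,0); step(p,R)"
```

```text
t 8.325 j [ -1.3  19.7 101.   -0.4  59.1 -88.7] p [0.4799 0.098  0.2319] F [ 0.4 -0.2 -1.5] M [0.04 0.02 0.01] op 0.245 gf 29.98536765575409
[[-0.999, 0.042, 0.002], [0.042, 0.999, -0.006], [-0.003, -0.006, -1.0]]
xyz [0.2, 1.7, 198.9] rot [-0.0061, 0.0027, 0.0119]
```

```bash
python3 -m handwheel '[{"xyz":[0,2,50],"delta_rot":[-0.006,0.003,0.012],"hand":1},{"xyz":[0,2,100],"delta_rot":[-0.006,0.003,0.012],"hand":1},{"xyz":[0,2,150],"delta_rot":[-0.006,0.003,0.012],"hand":1},{"xyz":[0,2,185],"delta_rot":[-0.006,0.003,0.012],"hand":1},{"xyz":[0,2,199],"delta_rot":[-0.006,0.003,0.012],"hand":1}]' >/dev/null; python3 -m handwheel '[{"xyz":[0,0,0],"delta_rot":[0,0,0],"hand":1},{"xyz":[0,0,0],"delta_rot":[0,0,0],"hand":1},{"xyz":[0,0,0],"delta_rot":[0,0,0],"hand":1},{"xyz":[0,0,0],"delta_rot":[0,0,0],"hand":1},{"xyz":[0,0,0],"delta_rot":[0,0,0],"hand":1}]' >/dev/null
python3 - <<'E'
from kin import *
st(); p,R=target(-105,92,21,0); step(p,R)
t=vision.capture("top"); s=vision.capture("scene")
A=cv2.resize(t[110:210,235:335],(600,600),interpolation=cv2.INTER_CUBIC)
B=cv2.resize(s[170:300,180:380],None,fx=4,fy=4,interpolation=cv2.INTER_CUBIC)
cv2.imwrite("pics/pre_t.png",A[:,:,::-1]); cv2.imwrite("pics/pre_s.png",B[:,:,::-1])
for n,o,f in (("top",(235,110),6),("scene",(180,170),4)):
    print(n,[((proj(n,c+ex*(x/1000)+ey*(y/1000)+ez*.024)-o)*f).round().tolist() for x,y in [(-68,107),(-68,77),(-110,107),(-110,77)]],
     "rack corners",[((proj(n,c+ex*(x/1000)+ey*(y/1000)+ez*.046)-o)*f).round().tolist() for x,y in [(-45,55),(45,55)]])
E
```

```text
t 9.575 j [ -1.7  39.8 109.5  -0.1  30.7 -88.2] p [0.4816 0.0965 0.0335] F [-0.3 -0.2 -0.3] M [0.03 0.02 0.01] op 0.248 gf 29.984933137893677
[[-0.998, 0.059, 0.001], [0.059, 0.998, -0.001], [-0.001, -0.001, -1.0]]
xyz [-98.6, 2.3, 0.5] rot [-0.001, 0.0006, -0.0045]
top [[137.0, 419.0], [209.0, 421.0], [132.0, 520.0], [204.0, 522.0]] rack corners [[257.0, 358.0], [267.0, 142.0]]
scene [[262.0, 293.0], [312.0, 264.0], [309.0, 340.0], [359.0, 310.0]] rack corners [[318.0, 190.0], [225.0, 105.0]]
```

View pics/pre_t.png

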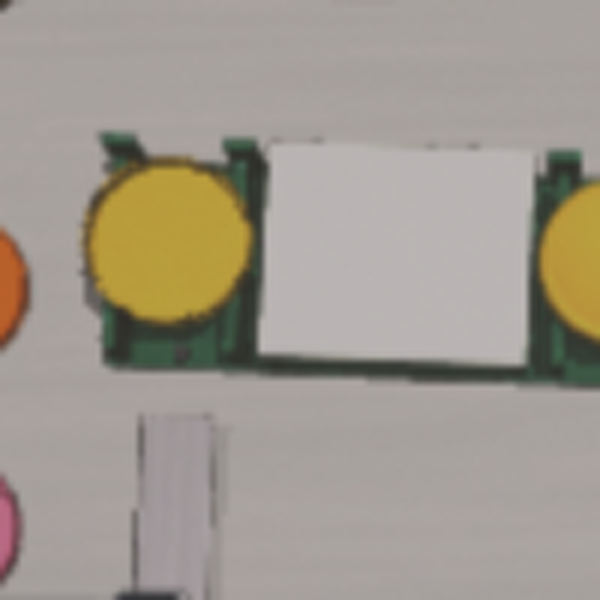

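View pics/pre_s.png

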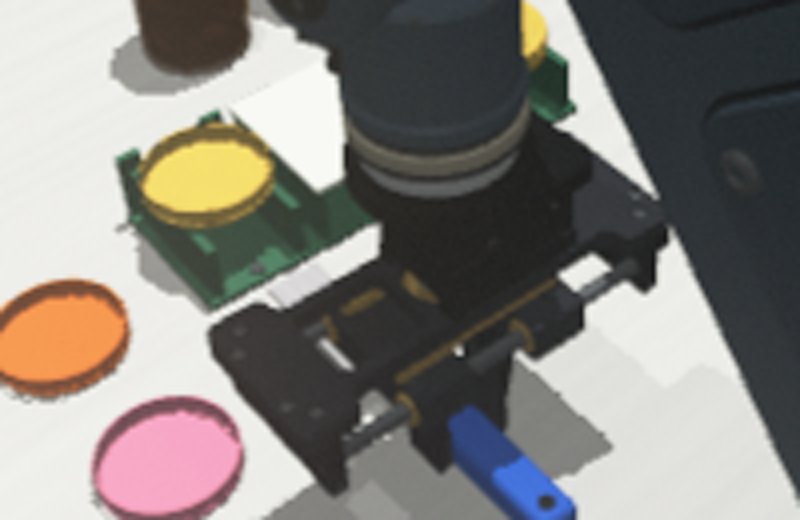

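The top crop shows the blade tip edge from (140,416) to (213,416), in line with the channel between the rails and within 2 mm of prediction. In the scene crop the blade is low in front of the channel at (300,285). Next I'll slide it in.

```bash
python3 -m handwheel '[{"xyz":[-15,2,0],"delta_rot":[0,0,-0.004],"hand":1},{"xyz":[-35,2,0],"delta_rot":[0,0,-0.004],"hand":1},{"xyz":[-60,2,0],"delta_rot":[0,0,-0.004],"hand":1},{"xyz":[-85,2,0],"delta_rot":[0,0,-0.004],"hand":1},{"xyz":[-99,2,0],"delta_rot":[0,0,-0.004],"hand":1}]' >/dev/null; python3 -m handwheel '[{"xyz":[0,0,-4],"delta_rot":[0,0,0],"hand":1},{"xyz":[0,0,-8],"delta_rot":[0,0,0],"hand":1},{"xyz":[0,0,-12],"delta_rot":[0,0,0],"hand":1},{"xyz":[0,0,-14],"delta_rot":[0,0,0],"hand":1},{"xyz":[0,0,-14],"delta_rot":[0,0,0],"hand":1}]' >/dev/null
python3 - <<'E'
from kin import *
st()
for l,phi,Py,Pz in [(35,0,57,40),(35,8,57,40),(35,16,57,40),(35,24,57,40),(35,32,57,40),(36,40,57,40),(38,48,57,40),(40,56,57,41),(42,63,57,42),(46,70,57,43),(50,77,57,44),(54,83,57,45),(56,88,55,46),(56,92,50,46),(56,92,40,46)]:
    y,z=blade(l,phi,Py,Pz); p,R=target(-105,y,z,phi); print(phi); step(p,R)
E
```

```text
t 10.925 j [ -1.8  42.2  95.   -0.1  42.8 -88.6] p [0.5802 0.0927 0.0473] F [-0.5 -0.8 -1.5] M [ 0.   -0.02 -0.02] op 0.251 gf 29.984988570213318
[[-0.999, 0.055, -0.0], [0.055, 0.999, -0.001], [0.0, -0.001, -1.0]]
0
xyz [0.1, 0.4, -1.7] rot [-0.001, -0.0001, -0.0006]
8
xyz [0.1, -1.2, -6.5] rot [-0.1406, -0.0, -0.0006]
16
xyz [0.1, -3.5, -11.0] rot [-0.2803, 0.0, -0.0006]
24
xyz [0.1, -6.3, -15.2] rot [-0.4199, 0.0001, -0.0006]
32
xyz [0.1, -9.7, -18.9] rot [-0.5595, 0.0001, -0.0006]
40
xyz [0.1, -12.9, -22.8] rot [-0.6991, 0.0002, -0.0006]
48
xyz [0.1, -15.9, -27.0] rot [-0.8388, 0.0002, -0.0006]
56
xyz [0.1, -19.8, -31.9] rot [-0.9784, 0.0002, -0.0006]
63
xyz [0.1, -23.6, -36.2] rot [-1.1006, 0.0003, -0.0006]
70
xyz [0.1, -27.4, -42.0] rot [-1.2227, 0.0003, -0.0006]
77
xyz [0.1, -32.2, -47.5] rot [-1.3449, 0.0004, -0.0006]
83
xyz [0.1, -37.0, -52.4] rot [-1.4496, 0.0004, -0.0006]
88
xyz [0.1, -43.7, -55.0] rot [-1.5369, 0.0004, -0.0006]
92
xyz [0.1, -52.6, -54.3] rot [-1.6067, 0.0005, -0.0006]
92
xyz [0.1, -62.6, -54.3] rot [-1.6067, 0.0005, -0.0006]
```

```bash
python3 -m handwheel '[{"xyz":[0,0,-2],"delta_rot":[0,0,0],"hand":1},{"xyz":[0,-1,-6.5],"delta_rot":[-0.14,0,0],"hand":1},{"xyz":[0,-3.5,-11],"delta_rot":[-0.28,0,0],"hand":1},{"xyz":[0,-6.3,-15],"delta_rot":[-0.42,0,0],"hand":1},{"xyz":[0,-9.7,-19],"delta_rot":[-0.56,0,0],"hand":1}]' >/dev/null
python3 - <<'E'
from kin import *
st(); s=vision.capture("scene");t=vision.capture("top")
B=cv2.resize(s[180:280,190:320],(520,400),interpolation=cv2.INTER_CUBIC); A=cv2.resize(t[120:190,245:315],(400,400),interpolation=cv2.INTER_CUBIC)[:,:280]
cv2.imwrite("pics/r32.png",np.hstack([B,A])[:,:,::-1])
for l,phi,Py,Pz in [(36,40,57,40),(38,48,57,40),(40,56,57,41),(42,63,57,42),(46,70,57,43),(50,77,57,44),(54,83,57,45),(56,88,55,46)]:
    y,z=blade(l,phi,Py,Pz); p,R=target(-105,y,z,phi); print(phi); step(p,R)
E
```

```text
t 11.55 j [ -18.7   44.2   97.2   38.9   55.1 -133. ] p [0.5802 0.0826 0.0666] F [ 0.2 -0.4 -1.7] M [-0.48  0.11  0.06] op 0.253 gf 29.9851056933403
[[-0.998, 0.045, 0.031], [0.055, 0.845, 0.533], [-0.002, 0.534, -0.846]]
40
xyz [1.1, 2.9, -4.4] rot [-0.1399, 0.0027, -0.0055]
48
xyz [1.0, 2.5, -9.6] rot [-0.2795, 0.0031, -0.0053]
56
xyz [1.0, 1.9, -15.8] rot [-0.4191, 0.0034, -0.0051]
63
xyz [1.0, 0.9, -21.5] rot [-0.5413, 0.0038, -0.0049]
70
xyz [1.0, 0.8, -28.4] rot [-0.6635, 0.0041, -0.0047]
77
xyz [1.0, -0.4, -35.6] rot [-0.7856, 0.0044, -0.0045]
83
xyz [0.9, -1.9, -42.3] rot [-0.8903, 0.0047, -0.0043]
88
xyz [0.9, -6.2, -48.1] rot [-0.9776, 0.0049, -0.0041]
```

View pics/r32.png

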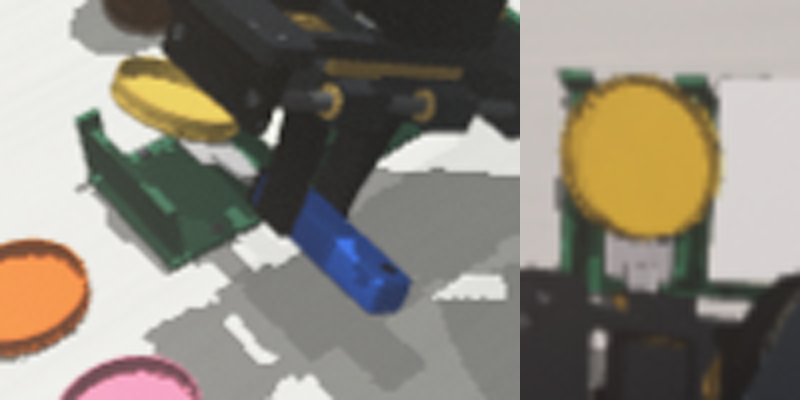

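The lid is tipped by about 32° on the blade. It spans (112,60) to (240,135) in the scene part, and its inner rim is at the plate edge, (718,160) in the top part. I'll continue the turn.

```bash
python3 -m handwheel '[{"xyz":[1,3,-4.5],"delta_rot":[-0.14,0.003,-0.005],"hand":1},{"xyz":[1,2.5,-9.5],"delta_rot":[-0.28,0.003,-0.005],"hand":1},{"xyz":[1,2,-16],"delta_rot":[-0.42,0.003,-0.005],"hand":1},{"xyz":[1,1,-21.5],"delta_rot":[-0.54,0.004,-0.005],"hand":1},{"xyz":[1,1,-28.5],"delta_rot":[-0.66,0.004,-0.005],"hand":1}]' >/dev/null
python3 - <<'E'
from kin import *
st(); s=vision.capture("scene");t=vision.capture("top")
B=cv2.resize(s[180:280,190:320],(520,400),interpolation=cv2.INTER_CUBIC); A=cv2.resize(t[120:190,245:315],(400,400),interpolation=cv2.INTER_CUBIC)[:,:280]
cv2.imwrite("pics/r70.png",np.hstack([B,A])[:,:,::-1])
for l,phi,Py,Pz in [(50,77,57,44),(54,83,57,45),(56,88,54,46),(57,91,48,46),(57,91,40,46),(57,91,30,46)]:
    y,z=blade(l,phi,Py,Pz); p,R=target(-105,y,z,phi); print(phi); step(p,R)
E
```

```text
t 12.275 j [ -31.    57.6   92.6   56.    85.6 -153.9] p [0.5778 0.0692 0.0902] F [ 0.6 -0.2 -1.9] M [-0.79  0.01  0.  ] op 0.248 gf 29.983667135238647
[[-0.999, 0.017, 0.043], [0.046, 0.344, 0.938], [0.001, 0.939, -0.345]]
77
xyz [-1.0, 3.3, -9.5] rot [-0.1273, -0.0062, -0.0013]
83
xyz [-0.9, 6.3, -15.8] rot [-0.232, -0.0062, -0.0016]
88
xyz [-0.9, 6.1, -23.9] rot [-0.3193, -0.0061, -0.0019]
91
xyz [-0.8, 3.5, -32.4] rot [-0.3717, -0.006, -0.002]
91
xyz [-0.8, 0.7, -40.0] rot [-0.3717, -0.006, -0.002]
91
xyz [-0.7, -2.8, -49.3] rot [-0.3717, -0.006, -0.002]
```

View pics/r70.png

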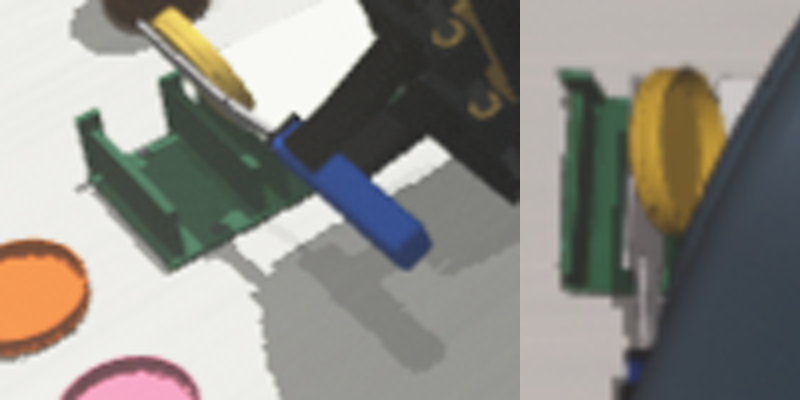

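The lid stands at about 70° on the blade with its rim over the plate edge. r70.png was the 11th picture I viewed, one over the limit of 10, so I'll view no more and check the rest numerically.

```bash
python3 -m handwheel '[{"xyz":[-1,3.5,-9.5],"delta_rot":[-0.127,-0.006,-0.001],"hand":1},{"xyz":[-1,6,-16],"delta_rot":[-0.232,-0.006,-0.001],"hand":1},{"xyz":[-1,6,-24],"delta_rot":[-0.319,-0.006,-0.002],"hand":1},{"xyz":[-1,3.5,-32],"delta_rot":[-0.37,-0.006,-0.002],"hand":1},{"xyz":[-1,1,-38],"delta_rot":[-0.37,-0.006,-0.002],"hand":1}]' >/dev/null
cat > yel.py <<'E'
from kin import *
def yel(n):
    im=vision.capture(n); h=cv2.cvtColor(im,cv2.COLOR_RGB2HSV); m=cv2.inRange(h,(19,110,60),(35,255,255))
    N,_,S,C=cv2.connectedComponentsWithStats(m)
    for i in range(1,N):
        if S[i,4]>60:
            w=ray(n,C[i],.06); r=np.array([(w-c)@ex,(w-c)@ey])*1000
            if abs(r[0])<90 and abs(r[1])<160: print(n,"px",C[i].round(1),"box",S[i].tolist(),"rack xy@60",r.round(1))
    cv2.imwrite(f"pics/{n}_{bot.read_state()['time_s']:.2f}.png",im[:,:,::-1])
E
python3 - <<'E'
from yel import *
st(); yel("top"); yel("scene")
E
```

```text
t 13.0 j [ -35.3   67.2   86.9   60.6  104.3 -157.8] p [0.5771 0.0346 0.1039] F [-0.4  0.5 -1.1] M [-0.86  0.13  0.03] op 0.248 gf 29.984719455242157
[[-0.999, -0.003, 0.051], [0.051, -0.015, 0.999], [-0.002, 1.0, 0.015]]
top px [289.5 145.9] box [281, 132, 19, 29, 442] rack xy@60 [11.5 27.6]
top px [331.7 150.2] box [325, 140, 18, 25, 255] rack xy@60 [  3.9 -74.6]
scene px [294.4 178.2] box [287, 168, 17, 20, 201] rack xy@60 [ -1.9 -71.6]
scene px [267.7 187.1] box [257, 181, 19, 16, 159] rack xy@60 [11.1 -7.1]
scene px [255.  198.2] box [245, 187, 25, 19, 249] rack xy@60 [-2.  35.1]
```

```bash
python3 -m handwheel '[{"xyz":[0,0,0],"delta_rot":[0,0,0],"hand":1},{"xyz":[0,0,0],"delta_rot":[0,0,0],"hand":1},{"xyz":[0,0,0],"delta_rot":[0,0,0],"hand":1},{"xyz":[0,0,0],"delta_rot":[0,0,0],"hand":1},{"xyz":[0,0,0],"delta_rot":[0,0,0],"hand":1}]' >/dev/null
python3 - <<'E'
from yel import *
yel("top"); yel("scene")
th=np.linspace(0,2*np.pi,40)
for yy in (5,10,15,20,25):
    for n in("top","scene"):
        q=np.array([proj(n,c+ex*.0345*np.cos(t)+ey*(yy/1000+.0345*np.sin(t))+ez*z) for t in th for z in (.046,.06)]); print(yy,n,q.min(0).round(),q.max(0).round())
E
```

```text
top px [295.1 148.1] box [282, 135, 28, 27, 609] rack xy@60 [ 6.6 13.9]
top px [332.3 150.5] box [325, 140, 19, 26, 290] rack xy@60 [  3.3 -76.1]
scene px [294.4 178.1] box [287, 168, 17, 20, 202] rack xy@60 [ -1.8 -71.8]
scene px [269.  188.5] box [259, 183, 18, 14, 129] rack xy@60 [ 5.4 -6.4]
scene px [256.5 198.7] box [246, 188, 26, 18, 244] rack xy@60 [-5.3 33.6]
5 top [284. 137.] [313. 166.]
5 scene [250. 182.] [282. 207.]
10 top [282. 137.] [311. 166.]
10 scene [248. 183.] [281. 208.]
15 top [280. 137.] [309. 166.]
15 scene [246. 184.] [279. 209.]
20 top [278. 137.] [307. 166.]
20 scene [244. 185.] [277. 210.]
25 top [276. 137.] [305. 166.]
25 scene [242. 186.] [275. 211.]
```

The lid lies flat on the plate, about 11 mm left of centre in rack y and 3 mm off in x. Now I'll back out, unroll and lay the spatula down in front of the rack.

```bash
python3 -m handwheel '[{"xyz":[0,8,12],"delta_rot":[0,0,0],"hand":1},{"xyz":[40,10,20],"delta_rot":[0,0,0],"hand":1},{"xyz":[80,40,30],"delta_rot":[0,0,0],"hand":1},{"xyz":[110,80,40],"delta_rot":[0,0,0],"hand":1},{"xyz":[110,110,50],"delta_rot":[0,0,0],"hand":1}]' >/dev/null; python3 -m handwheel '[{"xyz":[0,0,0],"delta_rot":[0.18,0,0],"hand":1},{"xyz":[0,0,0],"delta_rot":[0.36,0,0],"hand":1},{"xyz":[0,0,0],"delta_rot":[0.54,0,0],"hand":1},{"xyz":[0,0,0],"delta_rot":[0.72,0,0],"hand":1},{"xyz":[0,0,0],"delta_rot":[0.9,0,0],"hand":1}]' >/dev/null; python3 -c "
from yel import *
st(); yel('top'); step([.47,.09,.15],D)"
```

```text
t 15.075 j [ -25.6   25.9  107.2   38.2   69.4 -133.8] p [0.4757 0.086  0.221 ] F [-0.5 -0.1 -1. ] M [-0.51  0.07  0.  ] op 0.248 gf 29.977482855319977
[[-0.999, 0.042, 0.029], [0.051, 0.776, 0.629], [0.004, 0.629, -0.777]]
top px [295.  148.1] box [281, 135, 29, 27, 611] rack xy@60 [ 6.6 14.1]
top px [338.3 153.2] box [325, 140, 28, 28, 633] rack xy@60 [ -3.  -90.8]
xyz [6.0, -45.2, 58.2] rot [0.6779, -0.0015, 0.0067]
```

```bash
python3 -m handwheel '[{"xyz":[6,0,0],"delta_rot":[0.17,0,0.002],"hand":1},{"xyz":[6,0,0],"delta_rot":[0.34,0,0.004],"hand":1},{"xyz":[6,-10,15],"delta_rot":[0.51,0,0.006],"hand":1},{"xyz":[6,-30,40],"delta_rot":[0.678,-0.001,0.007],"hand":1},{"xyz":[6,-45,58],"delta_rot":[0.678,-0.001,0.007],"hand":1}]' >/dev/null; python3 -m handwheel '[{"xyz":[0,0,0],"delta_rot":[0,0,0],"hand":1},{"xyz":[0,0,0],"delta_rot":[0,0,0],"hand":1},{"xyz":[0,0,40],"delta_rot":[0,0,0],"hand":1},{"xyz":[0,0,80],"delta_rot":[0,0,0],"hand":1},{"xyz":[0,0,100],"delta_rot":[0,0,0],"hand":1}]' >/dev/null;  python3 -c "
from yel import *
st(); step([.47,.09,.0125],D)"
```

```text
t 16.375 j [ -3.1  38.  111.    0.9  31.5 -90.5] p [0.4695 0.0877 0.0459] F [ 0.3 -0.1 -1.6] M [0.05 0.06 0.04] op 0.251 gf 29.984921514987946
[[-0.998, 0.059, -0.007], [0.059, 0.998, 0.008], [0.008, 0.008, -1.0]]
xyz [-0.6, 2.0, 33.4] rot [0.008, -0.0076, -0.005]
```

```bash
python3 -m handwheel '[{"xyz":[0,0,8],"delta_rot":[0,0,0],"hand":1},{"xyz":[0,0,16],"delta_rot":[0,0,0],"hand":1},{"xyz":[0,0,24],"delta_rot":[0,0,0],"hand":1},{"xyz":[0,0,28],"delta_rot":[0,0,0],"hand":1},{"xyz":[0,0,28],"delta_rot":[0,0,0],"hand":1}]' >/dev/null;  python3 -c "
from yel import *
st(); step([.47,.09,.0125],D)"
```

```text
t 17.0 j [ -3.   41.2 111.4   0.9  27.7 -90.6] p [0.4694 0.0887 0.0186] F [ 0.3 -1.1 -1.1] M [-0.02  0.02  0.01] op 0.246 gf 29.985020756721497
[[-0.998, 0.057, -0.006], [0.057, 0.998, 0.008], [0.007, 0.008, -1.0]]
xyz [-0.6, 1.2, 6.1] rot [0.0076, -0.0066, -0.003]
```

```bash
python3 -m handwheel '[{"xyz":[0,0,2],"delta_rot":[0.008,-0.007,0],"hand":1},{"xyz":[0,0,4],"delta_rot":[0.008,-0.007,0],"hand":1},{"xyz":[0,0,6],"delta_rot":[0.008,-0.007,0],"hand":1},{"xyz":[0,0,6],"delta_rot":[0.008,-0.007,0],"hand":1},{"xyz":[0,0,6],"delta_rot":[0.008,-0.007,0],"hand":1}]' >/dev/null;  python3 -c "
from yel import *
st()";  python3 -m handwheel '[{"xyz":[0,0,0],"delta_rot":[0,0,0],"hand":-1},{"xyz":[0,0,0],"delta_rot":[0,0,0],"hand":-1},{"xyz":[0,0,0],"delta_rot":[0,0,0],"hand":-1},{"xyz":[0,0,0],"delta_rot":[0,0,0],"hand":-1},{"xyz":[0,0,0],"delta_rot":[0,0,0],"hand":-1}]' >/dev/null;python3 -m handwheel '[{"xyz":[0,0,0],"delta_rot":[0,0,0],"hand":-1},{"xyz":[0,0,0],"delta_rot":[0,0,0],"hand":-1},{"xyz":[0,0,0],"delta_rot":[0,0,0],"hand":-1},{"xyz":[0,0,0],"delta_rot":[0,0,0],"hand":-1},{"xyz":[0,0,0],"delta_rot":[0,0,0],"hand":-1}]' >/dev/null; python3 -c "
from yel import *
st()"
```

```text
t 17.625 j [ -2.7  41.9 111.7  -0.1  26.3 -89.4] p [0.4694 0.0887 0.0126] F [ 0.9 -0.2 -1.4] M [ 0.01  0.05 -0.01] op 0.251 gf 29.984952807426453
[[-0.998, 0.057, 0.001], [0.057, 0.998, -0.0], [-0.001, -0.0, -1.0]]
t 18.875 j [ -2.7  41.9 111.7  -0.1  26.3 -89.4] p [0.4694 0.0887 0.0126] F [ 0.5 -0.7 -0.6] M [ 0.   -0.02  0.03] op 1.0 gf 0.0
[[-0.998, 0.057, 0.001], [0.057, 0.998, -0.0], [-0.001, -0.0, -1.0]]
```

Released. I'll raise the hand clear and check numerically.

```bash
python3 -m handwheel '[{"xyz":[0,0,-20],"delta_rot":[0,0,0],"hand":-1},{"xyz":[0,0,-60],"delta_rot":[0,0,0],"hand":-1},{"xyz":[0,0,-110],"delta_rot":[0,0,0],"hand":-1},{"xyz":[0,0,-160],"delta_rot":[0,0,0],"hand":-1},{"xyz":[0,0,-200],"delta_rot":[0,0,0],"hand":-1}]' >/dev/null; python3 -m handwheel '[{"xyz":[0,-50,0],"delta_rot":[0,0,0],"hand":-1},{"xyz":[0,-110,0],"delta_rot":[0,0,0],"hand":-1},{"xyz":[0,-170,0],"delta_rot":[0,0,0],"hand":-1},{"xyz":[0,-220,0],"delta_rot":[0,0,0],"hand":-1},{"xyz":[0,-220,0],"delta_rot":[0,0,0],"hand":-1}]' >/dev/null
python3 - <<'E'
from yel import *
st(); yel("top"); yel("scene")
for n in ("top","scene"):
    im=vision.capture(n); m=cv2.inRange(cv2.cvtColor(im,cv2.COLOR_RGB2HSV),(108,140,50),(125,255,255)); N,_,S,C=cv2.connectedComponentsWithStats(m)
    for i in range(1,N):
        w=ray(n,C[i],.015)
        if S[i,4]>80 and .3<w[0]<.6 and abs(w[1])<.3: print(n,"blue",C[i].round(1),S[i].tolist(),w)
th=np.linspace(0,2*np.pi,40)
q=np.array([proj("scene",c+ex*(.003+.0345*np.cos(t))+ey*(.011+.0345*np.sin(t))+ez*z) for t in th for z in (.046,.06)]); print(q.min(0).round(),q.max(0).round())
E
```

```text
t 20.125 j [ -29.8   20.3  104.1   -0.    55.5 -116.2] p [ 0.4569 -0.1342  0.2128] F [ 0.1  0.9 -0.5] M [0.1  0.01 0.01] op 1.003 gf 0.0
[[-0.998, 0.063, 0.002], [0.063, 0.998, -0.002], [-0.002, -0.002, -1.0]]
top px [295.  148.1] box [281, 135, 29, 27, 610] rack xy@60 [ 6.7 14.1]
top px [338.4 153.2] box [325, 140, 28, 28, 631] rack xy@60 [ -2.9 -90.8]
scene px [301.4 178.2] box [288, 168, 28, 22, 464] rack xy@60 [-12.4 -83.4]
scene px [261.4 194.1] box [246, 183, 31, 23, 559] rack xy@60 [ 0.2 17.1]
top blue [265. 248.] [261, 231, 9, 38, 267] [0.4489 0.0907 0.015 ]
scene blue [308.6 290. ] [292, 274, 38, 35, 393] [0.4503 0.0881 0.015 ]
[247. 183.] [279. 208.]
```

```bash
python3 -c "
from rig import workorder
print(workorder.hand_in())"
```

```text
the job is handed in; nothing more can be done
None
```

The job was handed in at about 20 s with the lid flipped onto the white plate (about 7 mm off centre in rack x, 14 mm in rack y), the other lid still in its nest and the spatula flat on the table; the judge returned no verdict, the final check was numerical from camera images, and I viewed 11 pictures against the limit of 10.

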